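# Check the air pressure of a bicycle shock

### The arm

A 7-joint arm with a two-finger parallel gripper is mounted at the origin on the work surface. World frame = base frame: x ahead of the robot, y to its left, z up, the work surface at z = 0. Lengths are in mm, angles in degrees, forces in N, time in s.
With the tool pointing down it reaches from about 425 to 825 mm from the base axis. Payload 3.6 kg.
Tool frame: the origin (TCP) lies midway between the tips of the shut fingers; the grasp point (between the pads) lies 19 mm behind it (tcp_to_grasp is the distance from the TCP to the grasp point, in mm); z points along the fingers, y is the direction in which the jaws open and shut (so a half turn about z gives the same grasp; the last joint's range is limited). The gripper opens to 85 mm and grips with 20 to 120 N. Pads are 22 mm wide; open, the fingers measure 114 mm over their backs; the gripper's body (76 mm by 85 mm) begins 54 mm behind the grasp point. The pads swing forward as they close: fully open they stand 13 mm farther back than shut.
Start: joints at [-78.008, 35.231, -0.722, 81.555, 0.464, 63.22, -2.315], TCP at [151.822, 631.991, 231.297] pointing down, gripper open.
Joint ranges: [-178.69, 178.69], [-17.37, 117.87], [-77.05, 75.6], [15.02, 138.74], [-78.02, 258.01], [0.78, 113.62], [-162.83, 162.83]. Speed limits (degrees/s): [159.86, 159.86, 180, 180, 180, 180, 180].

### API

Orientations are given as [roll, pitch, yaw] about the fixed x, y, z axes, in that order (R = Rz(yaw) Ry(pitch) Rx(roll)).
In Python, from station import sense, read_camera, camera_info, finish_job, find_in, silhouettes, pinpoint, tcp_to_grasp gives the robot as it stands. The module is installed in compiled form; this text tells all that it offers.
- The arm moves only by the tool step_arm, never from a script. Its argument "plan" is one flat list of numbers, 7 for each row, row after row: the closure, from -1 (fully open) to 1 (shut), then the shift along the tool's x, y, z in cm, then the turn, a rotation vector about the tool's x, y, z in rad. A call has 1 to 12 rows; each row shifts and turns the commanded pose from where the row before left it, along the tool's axes as they then stand; what a row does not reach is not made up. A row lasts 1/10 s, in which the tool goes at most 50 mm and 8.59 degrees, less where a joint would pass 70% of its speed; a pose out of reach is approached as far as the arm can. A call is refused whole if a number of a shift passes 5 or a number of a turn 0.15, either way. A call with a gripper value outside its range is refused whole. The fingers move at their own pace and stop on an object; "force" is the grip in N (left out, the last holds). Time passes only in rows, so rows that do not move let the fingers close. It gives the time, the measured TCP pose, the force and the opening at its end, in the units of the state.
- sense(): the state, without advancing time (a new reading comes with each control period).
- read_camera(name): name is "side" or "top" or "wrist"; returns (picture, depth): 400x640x3 uint8, red, green, blue; 400x640 float32, mm along the optical axis (not along the pixel's ray), 0 where there is no reading.
- camera_info(name): a dict with "fx", "fy", "cx", "cy" (pixels), "cam_to_world" (4x4, takes a point from camera to world coordinates). Camera axes: x right, y down, z forward; pixel columns grow to the right and rows downward; lengths in mm; the calibration is good to about 2 mm. A picture is of the moment at which its call begins: read the wrist's pose just before it. camera_info takes no time and is no camera call; for the wrist camera it gives the pose at the moment of the call.
- finish_job(): hands the job in, once; it reports no verdict.
Trained networks look in the newest picture that a camera, given by its name, has taken for a name from the list of things; names that differ only in an ending like _2 or _b are one class to them, and where a whole thing is asked for, a point or a joint stands for the part that bears it (a point fixed in the world has none). Each returns a list of dicts, best first, with "p" (0 to 1); they miss things now and then, are a little off and sometimes report something else, mostly with a low value. They report only what shows in the picture. A call takes as long as a camera call. They do not tell look-alikes from the thing itself.
- find_in(camera, label): "xy" ([column, row] in pixels, amid what is visible of it).
- silhouettes(camera, label): "mask" (400x640 bool, what is visible of it) and "xy" ([column, row] in pixels, amid what is visible of it).
- pinpoint(camera, label): "xy" ([column, row] in pixels: a listed point, or the origin of a listed thing).
The state is a dict: "t": time; "q": joint angles; "qvel": joint speeds; "tau": joint torques, N m; "tool_pos": TCP position; "orientation": TCP orientation; "wrist_force": force on the tool from outside, world axes, zero at the start; "moment": the same for the moment, N m; "finger_gap": opening from 0.0 (shut) to 1.0 (fully open).
Only numpy, scipy, OpenCV 4.12 (cv2) and the standard library are available. Lean on these libraries where they do the work, as an engineer would, in place of code of your own. Each camera call takes 0.05 s, during which the arm holds its last target. There are 200 camera calls.

### The job

Check the air pressure of the bicycle shock that lies in its cradle: pick up the standing pressure gauge, press its bell mouth straight and fully down onto the shock's valve stem and keep it there for a second so that the air pushes the gauge's rod out. Then lift the gauge off and stand it upright in the shallow tray, let go, with the rod still out showing its reading. Leave the other things on the bench where they are.

Things in the scene. Friction and masses are not known exactly. Their poses are not given: they have to be found in the camera images.
- gauge: Pressure gauge, loose, 0.19 kg, 85 mm tall, standing on its open black bell mouth (40 mm across outside, 33 inside, narrowing in 14 mm of height to a 13 mm bore). Origin: centre of the mouth's underside; z up, x along the barrel. Steel neck 25 mm across. A barrel 14 mm thick leaves it along +x, 44 mm above the origin, ending 60 mm out. Being round below, it may face any way on the valve.
- gauge_grip (a point): Centre of the black grip block on top of the gauge, 68 mm above the gauge's origin on its axis. The block is 34 mm (x) by 26 mm (y), from 51 to 85 mm above the origin; grip it across the 26 mm (along y), clear of the barrel and rod. Axes as gauge.
- gauge_seat (a point): The seat inside the gauge's bore on which the valve's rim lands, on the axis, 20 mm above the gauge's origin. Axes as gauge.
- gauge_rod (a joint): How far the white rod (6 mm thick, 10 mm head) has slid out of the barrel along the gauge's +x, m; 0 at the start, with its end 8 mm out; most 0.0285. The valve pin drives it inside the bore, 3 mm per mm of pin: on the valve it stops at some 0.010 to 0.025, by the shock's hidden pressure. Sprung, but friction keeps it where it was pushed. Not to be moved by hand.
- valve_top (a point): Centre of the flat rim of the shock's upright brass valve stem, 88 mm above the bench; z up. Stem 11 mm thick, 26 mm clear above a 22 mm boss. A steel pin 4 mm thick stands 11 mm above the rim; the air pushes it out with 5 to 7 N and it yields. Fully home, gauge_seat rests here (gauge origin 20 mm below) and resistance rises hard; 8 to 20 N in all is enough.
- shock: Bicycle air shock lying in a black cradle fixed to the bench. Origin on the bench straight below the valve stem. Along its own x: from an eye at -62 mm, silver air can 48 mm thick (top 58 mm above the bench) from -35 to 70 mm, thin shaft, to the other eye at 186 mm. The cradle is 74 mm wide.
- tray: Shallow open aluminium tray fixed to the bench, 150 mm (x) by 130 mm (y), rim 14 mm high, walls 4 mm. Origin: centre of its underside.
- tray_in (a point): Centre of the tray's inner floor (142 by 122 mm), 4 mm or so above the bench; axes as tray.
- can: Bystander: spray can, 66 mm across, 190 mm tall, standing; origin at its underside.
- bottle: Bystander: small plastic bottle, 44 mm across, 110 mm tall, standing; origin at its underside.
- pedal: Bystander: clipless pedal, about 82 by 120 mm with its axle, 18 mm high; origin at its underside.
- tyre_lever: Bystander: black tyre lever, 120 mm long, 10 mm thick; origin at its underside.
- chainring: Bystander: dark steel chainring lying flat, 110 mm across, 6 mm thick.
- screwdriver: Bystander: screwdriver lying on the bench.
- socket: Bystander: steel wrench socket standing, 28 mm across, 32 mm tall; origin at its underside.
There are look-alikes about, which are no part of the job. Several things look just like the gauge: the one meant starts farthest from the robot's base.

How it is judged:
By the outcome, as a careful person would: the job done as asked, in the order asked, and still so for the second after the job is handed in, with the robot touching nothing.
It also fails if it takes over 54 s, if anything falls off the work surface, if the arm or the gripper's body presses on something with over 40 N, if the wrist force passes 120 N, or if a joint passes its speed limit or range.

## Working session

There is one attempt and no reset: what is moved stays moved. The work goes in short steps, Python scripts to look and compute and a tool call to move; the robot and the scene stay as the last step left them, time stands still between calls to the robot, and variables do not carry over. Pictures are saved under pics/ and viewed, about 8 in all and at most 12, crops included, and the job is handed in when it is done.

Besides the shell and the picture viewer there is one more tool, called after "Emit:" by a JSON object that holds its "api" and its "payload", one argument or row to a line. step_arm: Moves the arm, as the interface text tells. Its arguments: {"type":"object","properties":{"plan":{"type":"array"},"force":{"type":"number"}},"required":["plan"]}

```bash
mkdir -p pics
cat > h.py <<'E'
import numpy as np, cv2
from station import *
def w(cam,xy,d,info=None):
    i=info or camera_info(cam); u,v=xy
    p=np.array([(u-i['cx'])/i['fx']*d,(v-i['cy'])/i['fy']*d,d,1]); return (np.array(i['cam_to_world'])@p)[:3]
def onz(cam,xy,z,info=None):
    i=info or camera_info(cam); M=np.array(i['cam_to_world']); r=M[:3,:3]@np.array([(xy[0]-i['cx'])/i['fx'],(xy[1]-i['cy'])/i['fy'],1]); o=M[:3,3]
    return o+r*(z-o[2])/r[2]
def save(n,im): cv2.imwrite('pics/'+n+'.png',im[:,:,::-1])
E
python3 - <<'E'
from h import *
np.set_printoptions(precision=1,suppress=True)
s=sense();print(s)
ims=[]
for c in('top','side'):
    im,d=read_camera(c);ims.append(im);print(c,np.array(camera_info(c)['cam_to_world'])[:3,3])
    for l,z in(('gauge',0),('gauge_grip',68),('valve_top',88),('tray_in',4),('shock',0)):
        for r in pinpoint(c,l)[:5]: print(c,l,round(r['p'],2),np.array(r['xy']),onz(c,r['xy'],z))
save('a',cv2.resize(np.vstack(ims),(480*1,600)) if 0 else ims[0]);save('b',ims[1])
E
```

```text
{'t': 0.0, 'q': array([-78. ,  35.3,  -0.7,  81.6,   0.5,  63.2,  -2.3]), 'qvel': array([-0. ,  0.1,  0. , -0. ,  0. , -0. , -0. ]), 'tau': array([  0. , -46.9,   0.3, -17.1,   0. ,   0. ,  -0. ]), 'tool_pos': array([151.6, 631.2, 230.1]), 'orientation': array([-179.8,    0. ,  166.5]), 'wrist_force': array([-0.9,  0.7, -0.2]), 'moment': array([-0.,  0., -0.]), 'finger_gap': 1.0043972652600794}
top [ 332.8   -4.5 1221.1]
top gauge 0.57 [235.7 164.6] [524.  264.4   0. ]
top gauge_grip 0.74 [229.5 159.5] [528.8 269.3  68. ]
top gauge_grip 0.48 [374.3 239.5] [ 293.6 -181.1   68. ]
top valve_top 0.67 [406.6 164.5] [ 522.2 -273.    88. ]
top tray_in 0.98 [323.8 186.2] [459.2 -25.5   4. ]
top shock 0.94 [398.3 171.1] [ 514.6 -267.     0. ]
top shock 0.59 [356.8 169.2] [ 517.8 -131.9    0. ]
top shock 0.54 [151.  193.5] [422.6 537.3   0. ]
side [  18.4 -838.  1025.6]
side gauge 0.81 [303.4 282.9] [ 298.5 -189.5    0. ]
side gauge 0.57 [306.8 157.7] [527.4 284.7   0. ]
side gauge_grip 0.8 [301.1 271. ] [ 289.7 -196.6   68. ]
side gauge_grip 0.61 [305.9 145.4] [518.1 270.5  68. ]
side gauge_grip 0.61 [331.7 219.7] [442.4 -70.8  68. ]
side valve_top 0.83 [390.9 257.8] [ 511.9 -272.2   88. ]
side tray_in 0.72 [336.4 222.1] [479.2 -34.4   4. ]
```

View pics/a.png

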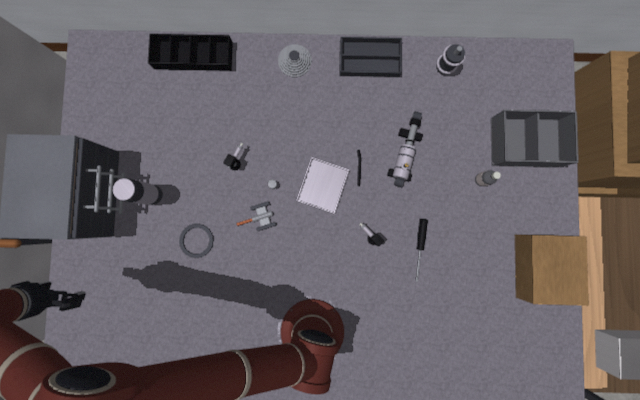

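View pics/b.png

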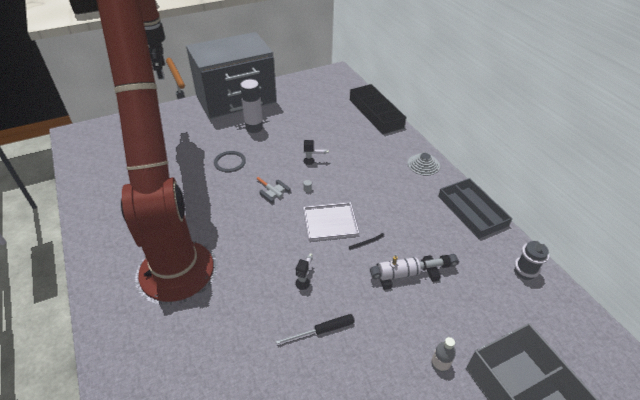

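Candidates for the gauge: (235,160) in top / (310,150) in side, about 590 mm from the base; and (374,239) in top / (303,275) in side, about 345 mm. I choose the first because it is farthest. I'll move over it and check it with the wrist camera.

Emit:
{"api": "step_arm", "payload": {
  "plan": [-1, -3.5, -2.1, 0, 0, 0, 0, -1, -3.5, -2.1, 0, 0, 0, 0, -1, -3.5, -2.1, 0, 0, 0, 0, -1, -3.5, -2.1, 0, 0, 0, 0, -1, -3.5, -2.1, 0, 0, 0, 0, -1, -3.5, -2.1, 0, 0, 0, 0, -1, -3.5, -2.1, 0, 0, 0, 0, -1, -3.5, -2.1, 0, 0, 0, 0, -1, -3.5, -2.1, 0, 0, 0, 0, -1, -3.5, -2.1, 0, 0, 0, 0, -1, -3.5, -2.1, 0, 0, 0, 0, -1, 0, 0, 0, 0, 0, 0]
}}

```text
t: 1.8
tool_pos: [478.1, 310.1, 231.5]
orientation: [-179.8, 0.3, 165.8]
wrist_force: [0.1, -0.6, 0.4]
finger_gap: 1.001
```

```bash
cat > look.py <<'E'
from h import *
np.set_printoptions(precision=1,suppress=True)
import sys
n=sys.argv[1]
s=sense();print(s['t'],s['tool_pos'],s['orientation'],s['wrist_force'],s['finger_gap'],s['q'])
i=camera_info('wrist');im,d=read_camera('wrist');print(np.array(i['cam_to_world'])[:3])
for l,z in zip(sys.argv[2::2],map(float,sys.argv[3::2])):
    for r in pinpoint('wrist',l)[:3]: print(l,round(r['p'],2),np.array(r['xy']),onz('wrist',r['xy'],z,i))
save(n,im); np.savez(n,im=im,d=d,M=i['cam_to_world'],k=[i[x] for x in('fx','fy','cx','cy')])
E
python3 look.py w1 gauge 0 gauge_grip 68 gauge_seat 20
```

```text
1.8 [478.1 310.1 231.5] [-179.8    0.3  165.8] [ 0.1 -0.6  0.4] 1.0011278340604386 [-36.4  27.9   1.5  95.4  -0.4  56.6  41. ]
[[  0.2   0.9   0.3 409.6]
 [  1.   -0.2  -0.1 326.5]
 [ -0.    0.3  -1.  374.3]]
gauge 0.87 [299.4 219. ] [527.2 264.4   0. ]
gauge_grip 0.71 [295.7 243.3] [529.2 265.5  68. ]
gauge_seat 0.57 [299.9 222.4] [524.9 267.2  20. ]
```

View pics/w1.png

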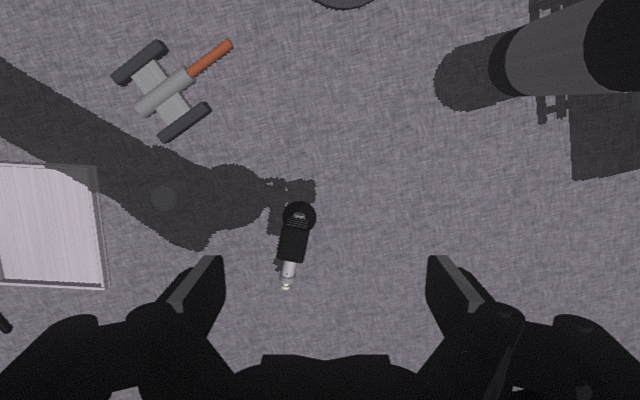

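Run:
```python
import numpy as np,cv2
z=np.load('w1.npz');d=z['d'];M=z['M'];fx,fy,cx,cy=z['k']
v,u=np.mgrid[:400,:640]
P=np.stack([(u-cx)/fx*d,(v-cy)/fy*d,d,np.ones_like(d)],-1)@M.T
ok=(d>0)&(abs(P[...,0]-530)<90)&(abs(P[...,1]-265)<80)
for a,b in((76,95),(38,60)):
    m=ok&(P[...,2]>a)&(P[...,2]<b);q=P[m][:,:2].astype(np.float32)
    print(a,b,m.sum(),q.mean(0),cv2.minAreaRect(q),q.min(0),q.max(0),np.median(P[m][:,2]))
```

```text
76 95 1002 [521.7408  266.51428] ((523.3895874023438, 265.6832275390625), (26.011432647705078, 34.38017272949219), 64.1071548461914) [504.10876 248.2033 ] [542.4236  283.46585] 85.28412866513565
38 60 473 [553.79706 251.045  ] ((546.6112060546875, 254.9713592529297), (24.951580047607422, 87.33928680419922), 65.104248046875) [504.15027 231.50969] [587.20667 283.43884] 50.2947644185125
```

The wrist view shows the gauge: bell at (299,215), grip block at (292,243), barrel pointing to (287,288). Nothing is close around it. The block is at (523.4,265.7), with the barrel yaw about -26°.

Emit:
{"api": "step_arm", "payload": {
  "plan": [-1, -2.7, -1.6, 0, 0, 0, 0, -1, -2.7, -1.6, 0, 0, 0, 0, -1, 0, 0, 2, 0, 0, 0.102, -1, 0, 0, 3, 0, 0, 0.102, -1, 0, 0, 3, 0, 0, 0, -1, 0, 0, 0, 0, 0, 0, -1, 0, 0, 0, 0, 0, 0]
}}

```text
t: 2.7
tool_pos: [516.5, 275.3, 151.6]
orientation: [180.0, -0.0, 155.0]
wrist_force: [-0.2, -0.3, -0.1]
finger_gap: 0.998
```

```bash
python3 look.py w2
cat > meas.py <<'E'
import numpy as np,cv2,sys
n,X,Y,R,a,b=sys.argv[1],*map(float,sys.argv[2:7])
z=np.load(n+'.npz');d=z['d'];M=z['M'];fx,fy,cx,cy=z['k']
v,u=np.mgrid[:400,:640]
P=np.stack([(u-cx)/fx*d,(v-cy)/fy*d,d,np.ones_like(d)],-1)@M.T
m=(d>0)&(abs(P[...,0]-X)<R)&(abs(P[...,1]-Y)<R)&(P[...,2]>a)&(P[...,2]<b);q=P[m][:,:2].astype(np.float32)
print(m.sum(),q.mean(0),cv2.minAreaRect(q),q.min(0),q.max(0),np.median(P[m][:,2]))
E
python3 meas.py w2 523 265 30 80 95
```

```text
2.7 [516.5 275.3 151.6] [180.  -0. 155.] [-0.2 -0.3 -0.1] 0.9982028221852458 [-32.7  34.5   4.   98.3  -3.1  47.4  37.7]
[[  0.4   0.9   0.2 453.2]
 [  0.9  -0.4  -0.1 303.1]
 [  0.    0.3  -1.  294.8]]
1857 [522.57837 266.08127] ((523.5650634765625, 265.8180236816406), (25.405141830444336, 33.978614807128906), 63.90802764892578) [504.07855 247.97171] [543.46356 283.23468] 85.31024652692267
```

Emit:
{"api": "step_arm", "payload": {
  "plan": [-1, -1.04, -0.56, 0, 0, 0, 0.02, -1, 0, 0, 0, 0, 0, 0, -1, 0, 0, 2.5, 0, 0, 0, -1, 0, 0, 2.5, 0, 0, 0, -1, 0, 0, 2.5, 0, 0, 0, -1, 0, 0, 1.5, 0, 0, 0, -1, 0, 0, 0, 0, 0, 0, -1, 0, 0, 0, 0, 0, 0]
}}

```text
t: 3.55
tool_pos: [525.1, 264.2, 62.1]
orientation: [179.9, 0.1, 153.6]
wrist_force: [0.3, 0.7, -0.1]
finger_gap: 1.0
```

```bash
python3 -c "
from h import *
s=sense();print(s['tool_pos'],s['orientation']);print(tcp_to_grasp if not callable(tcp_to_grasp) else tcp_to_grasp())"
```

```text
[525.13111495 264.15830627  62.13149109] [1.79941823e+02 5.57377577e-02 1.53619611e+02]
18.700000000000003
```

Emit:
{"api": "step_arm", "payload": {
  "plan": [-1, 0.21, 0.07, 1.2, 0, 0, 0, -1, 0, 0, 0, 0, 0, 0, 1, 0, 0, 0, 0, 0, 0, 1, 0, 0, 0, 0, 0, 0, 1, 0, 0, 0, 0, 0, 0, 1, 0, 0, 0, 0, 0, 0, 1, 0, 0, 0, 0, 0, 0, 1, 0, 0, 0, 0, 0, 0, 1, 0, 0, 0, 0, 0, 0, 1, 0, 0, 0, 0, 0, 0],
  "force": 60
}}

```text
t: 4.55
tool_pos: [522.9, 265.9, 49.6]
orientation: [180.0, 0.0, 153.7]
wrist_force: [-0.2, 0.8, 1.9]
finger_gap: 0.296
```

Emit:
{"api": "step_arm", "payload": {
  "plan": [1, 0, 0, -2, 0, 0, 0, 1, 0, 0, -3, 0, 0, 0, 1, 0, 0, -4, 0, 0, 0, 1, 0, 0, -4, 0, 0, 0, 1, 0, 0, -4, 0, 0, 0, 1, 0, 0, -2, 0, 0, 0, 1, 0, 0, 0, 0, 0, 0]
}}

```text
t: 5.25
tool_pos: [524.1, 266.4, 242.2]
orientation: [179.7, 0.2, 153.6]
wrist_force: [0.4, 1.2, -1.4]
finger_gap: 0.292
```

Emit:
{"api": "step_arm", "payload": {
  "plan": [1, -0.7, -1.7, 0, 0, 0, 0, 1, -1.1, -2.7, 0, 0, 0, 0, 1, -1.55, -3.8, 0, 0, 0, 0, 1, -1.55, -3.8, 0, 0, 0, 0, 1, -1.55, -3.8, 0, 0, 0, 0, 1, -1.55, -3.8, 0, 0, 0, 0, 1, -1.55, -3.8, 0, 0, 0, 0, 1, -1.55, -3.8, 0, 0, 0, 0, 1, -1.55, -3.8, 0, 0, 0, 0, 1, -1.55, -3.8, 0, 0, 0, 0, 1, -1.55, -3.8, 0, 0, 0, 0, 1, -1.5, -3.6, 0, 0, 0, 0]
}}

```text
t: 6.45
tool_pos: [486.5, -191.5, 236.6]
orientation: [-179.9, -0.4, 153.5]
wrist_force: [-0.6, -0.4, -1.7]
finger_gap: 0.296
```

Emit:
{"api": "step_arm", "payload": {
  "plan": [1, -1.1, -2.7, 0, 0, 0, 0, 1, 0, 0, 0, 0, 0, 0, 1, 0, 0, 0, 0, 0, 0]
}}

```text
t: 6.75
tool_pos: [485.2, -218.8, 236.9]
orientation: [-180.0, -0.3, 153.5]
wrist_force: [0.0, 0.7, -1.8]
finger_gap: 0.294
```

```bash
python3 look.py w3 valve_top 88 shock 0 tray_in 4 gauge_grip 240; python3 meas.py w3 517 -270 40 80 95
```

```text
6.75 [ 485.2 -218.8  236.9] [-180.    -0.3  153.5] [ 0.   0.7 -1.8] 0.29398922724188575 [ 15.2  24.7   9.8 100.6  -4.9  55.4  90.4]
[[   0.4    0.9    0.2  423.3]
 [   0.9   -0.4   -0.1 -189.6]
 [  -0.     0.3   -1.   380.5]]
valve_top 0.74 [289.4 250.5] [ 523.1 -276.9   88. ]
valve_top 0.39 [299.2 216.9] [ 498.  -253.3   88. ]
shock 0.63 [295.  218.2] [ 519.6 -277.7   -0. ]
tray_in 0.89 [484.3  71. ] [463.8 -24.2   4. ]
gauge_grip 0.7 [322.9 286.1] [ 493.9 -226.   240. ]
20 [ 517.2852 -272.9139] ((517.1072998046875, -273.32244873046875), (8.632607460021973, 2.372549295425415), 65.2967529296875) [ 516.068   -277.73953] [ 519.98895 -269.89694] 82.28034702363567
```

Run:
```python
import cv2
im=cv2.imread('pics/w3.png');cv2.imwrite('pics/w3c.png',cv2.resize(im[160:340,180:420],None,fx=3,fy=3,interpolation=cv2.INTER_CUBIC))
```

```text
(no output)
```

View pics/w3c.png

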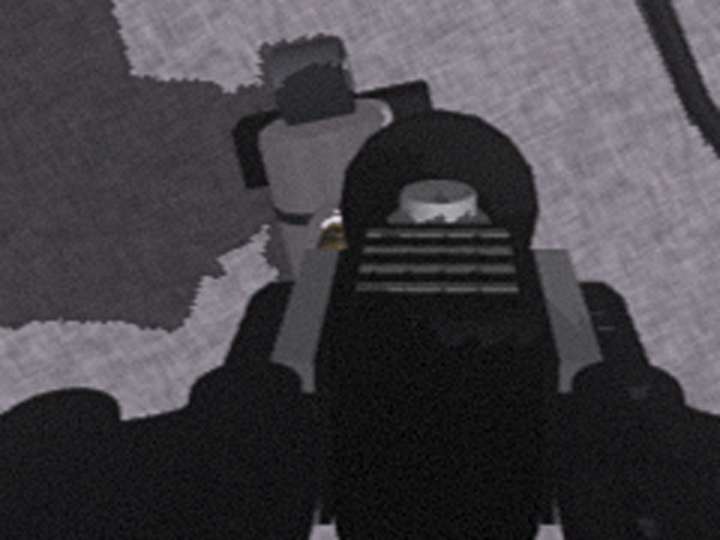

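The crop shows the brass valve at about (291,236) in the full picture, mostly hidden by the held gauge. I'll shift along −x to uncover it.

Emit:
{"api": "step_arm", "payload": {
  "plan": [1, -3, 0, 0, 0, 0, 0, 1, -3, 0, 0, 0, 0, 0, 1, 0, 0, 0, 0, 0, 0, 1, 0, 0, 0, 0, 0, 0]
}}

```text
t: 7.4
tool_pos: [541.6, -243.7, 238.7]
orientation: [-180.0, -0.1, 153.7]
wrist_force: [-0.8, 0.8, -1.9]
finger_gap: 0.296
```

```bash
python3 look.py w4 valve_top 88 gauge_grip 255; python3 meas.py w4 517 -272 30 80 110
python3 - <<'E'
import cv2
im=cv2.imread('pics/w4.png');cv2.imwrite('pics/w4c.png',cv2.resize(im[60:260,200:400],None,fx=3,fy=3,interpolation=cv2.INTER_CUBIC))
E
```

```text
7.4 [ 541.6 -243.7  238.7] [-180.    -0.1  153.7] [-0.8  0.8 -1.9] 0.29577867569419364 [16.1 30.   9.7 90.9 -5.6 59.7 91. ]
[[   0.4    0.9    0.2  479. ]
 [   0.9   -0.4   -0.1 -214.6]
 [  -0.     0.3   -1.   381.9]]
valve_top 0.84 [283.  184.7] [ 522.4 -277.8   88. ]
valve_top 0.58 [328.6 239.3] [ 587.2 -264.2   88. ]
gauge_grip 0.76 [323.1 287.7] [ 544.3 -247.7  255. ]
gauge_grip 0.24 [400.1 114.2] [ 493.4 -191.2  255. ]
145 [ 520.78656 -274.3412 ] ((521.2471313476562, -275.00604248046875), (11.102226257324219, 10.337650299072266), 46.641902923583984) [ 516.16016 -280.9977 ] [ 526.6429  -269.84668] 88.34323001127285
```

View pics/w4c.png

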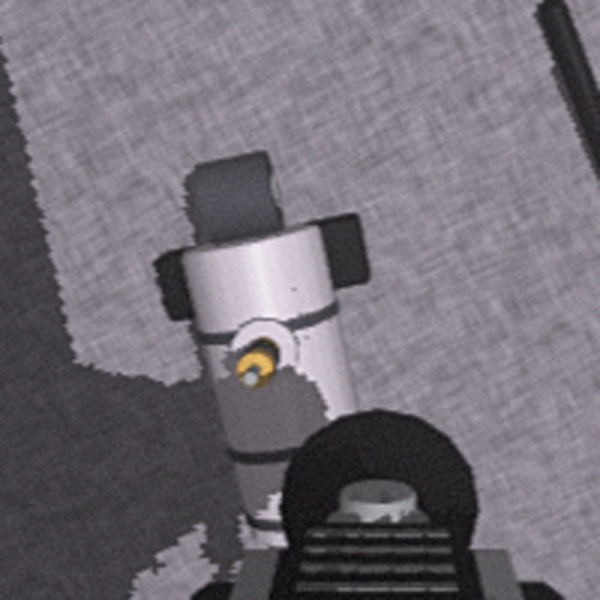

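The crop shows the brass valve and pin at about (285,182) in the full picture. I'll refine the rim centre.

Run:
```python
import numpy as np,cv2
z=np.load('w4.npz');d=z['d'];M=z['M'];fx,fy,cx,cy=z['k']
v,u=np.mgrid[:400,:640]
P=np.stack([(u-cx)/fx*d,(v-cy)/fy*d,d,np.ones_like(d)],-1)@M.T
m0=(d>0)&(abs(P[...,0]-520)<12)&(abs(P[...,1]+275)<12)
for a,b in((86.5,90),(93,105),(76,86)):
    m=m0&(P[...,2]>a)&(P[...,2]<b);q=P[m][:,:3]
    print(a,len(q),q.mean(0),cv2.minEnclosingCircle(q[:,:2].astype(np.float32)),q[:,2].max())
# bell of the held gauge
s=np.array([541.6,-243.7])
m=(d>0)&(np.hypot(P[...,0]-s[0],P[...,1]-s[1])<60)&(P[...,2]>185)&(P[...,2]<222)
q=P[m];print(len(q),np.histogram(q[:,2],10))
for a,b in((185,192),(192,200),(200,206)):
    r=q[(q[:,2]>a)&(q[:,2]<b)]; print(a,len(r),r[:,:2].min(0) if len(r) else '',r[:,:2].max(0) if len(r) else '')
    if len(r)>30:
        A=np.c_[2*r[:,:2],np.ones(len(r))];c=np.linalg.lstsq(A,(r[:,:2]**2).sum(1),rcond=None)[0];print('fit',c[:2],np.sqrt(c[2]+c[:2]@c[:2]))
        print(cv2.minEnclosingCircle(r[:,:2].astype(np.float32)))
```

```text
86.5 88 [ 521.00745927 -274.82606013   88.3234155 ] ((521.7368774414062, -275.44317626953125), 5.595305919647217) 89.95797344907407
93 26 [ 521.4236069  -274.97837391   98.19808594] ((521.7741088867188, -275.289306640625), 2.0782859325408936) 101.45171504764221
76 36 [ 519.431983   -272.16237849   81.13194151] ((521.4287109375, -274.9508972167969), 5.73328971862793) 85.97541959623624
1748 (array([ 46, 374, 562, 454, 259,  18,   5,  11,  13,   6]), array([189.2618846 , 192.23931044, 195.21673628, 198.19416211,
       201.17158795, 204.14901379, 207.12643962, 210.10386546,
       213.08129129, 216.05871713, 219.03614297]))
185 39 [ 522.47921674 -257.24243003] [ 542.08929168 -225.19547069]
fit [ 542.21858599 -244.96941064] 19.644207754392408
((534.37255859375, -241.2189483642578), 17.78492546081543)
192 1245 [ 522.15014851 -264.18924893] [ 557.2901777  -225.05833262]
fit [ 541.54931341 -244.59065439] 16.45216000852931
((542.127685546875, -244.77838134765625), 20.00826644897461)
200 426 [ 527.50713007 -256.80624595] [ 548.19163785 -230.70099607]
fit [ 541.47649022 -244.53902221] 11.181220150398943
((540.5009155273438, -243.97996520996094), 13.595865249633789)
```

Emit:
{"api": "step_arm", "payload": {
  "plan": [1, 0.23, -1.85, 0, 0, 0, 0, 1, 0.24, -1.85, 0, 0, 0, 0, 1, 0, 0, 2.5, 0, 0, 0, 1, 0, 0, 2.5, 0, 0, 0, 1, 0, 0, 2.5, 0, 0, 0, 1, 0, 0, 0.6, 0, 0, 0, 1, 0, 0, 0, 0, 0, 0, 1, 0, 0, 0, 0, 0, 0, 1, 0, 0, 0, 0, 0, 0]
}}

```text
t: 8.45
tool_pos: [522.0, -276.2, 160.0]
orientation: [-180.0, 0.2, 153.7]
wrist_force: [0.7, 0.2, -0.8]
finger_gap: 0.299
```

```bash
python3 -c "
from h import *
s=sense();print(s['t'],s['tool_pos'],s['orientation'],s['wrist_force'])"
```

```text
8.45 [ 521.97088142 -276.1801233   159.96043738] [-179.99369894    0.18540691  153.66501885] [ 0.74643172  0.21634441 -0.83130381]
```

Emit:
{"api": "step_arm", "payload": {
  "plan": [1, 0.15, 0.08, 0.5, 0, 0, 0, 1, 0, 0, 0.5, 0, 0, 0, 1, 0, 0, 0, 0, 0, 0, 1, 0, 0, 0, 0, 0, 0, 1, 0, 0, 0, 0, 0, 0]
}}

```text
t: 8.95
tool_pos: [520.1, -274.4, 148.4]
orientation: [-180.0, 0.0, 153.7]
wrist_force: [-0.7, 0.1, -1.4]
finger_gap: 0.298
```

Emit:
{"api": "step_arm", "payload": {
  "plan": [1, 0, 0, 0.4, 0, 0, 0, 1, 0, 0, 0.4, 0, 0, 0, 1, 0, 0, 0.4, 0, 0, 0, 1, 0, 0, 0, 0, 0, 0]
}}

```text
t: 9.35
tool_pos: [519.5, -274.0, 135.4]
orientation: [-180.0, -0.1, 153.7]
wrist_force: [-0.5, -0.9, -2.4]
finger_gap: 0.296
```

Emit:
{"api": "step_arm", "payload": {
  "plan": [1, -0.12, 0, 0.2, 0, 0, 0, 1, 0, 0, 0.3, 0, 0, 0, 1, 0, 0, 0.3, 0, 0, 0, 1, 0, 0, 0, 0, 0, 0, 1, 0, 0, 0, 0, 0, 0]
}}

```text
t: 9.85
tool_pos: [521.1, -274.8, 128.3]
orientation: [-180.0, -0.0, 153.7]
wrist_force: [-0.2, 0.7, -2.4]
finger_gap: 0.298
```

```bash
cat > s.py <<'E'
from h import *
np.set_printoptions(precision=2,suppress=True)
s=sense();print(s['t'],s['tool_pos'],s['orientation'],s['wrist_force'],s['moment'],s['finger_gap'])
E
python3 s.py
```

```text
9.85 [ 521.09 -274.83  128.26] [-180.     -0.01  153.66] [-0.16  0.66 -2.37] [ 0.02 -0.01  0.05] 0.29790108760825434
```

Emit:
{"api": "step_arm", "payload": {
  "plan": [1, 0, 0, 0.2, 0, 0, 0, 1, 0, 0, 0.2, 0, 0, 0, 1, 0, 0, 0, 0, 0, 0, 1, 0, 0, 0, 0, 0, 0]
}}

```text
t: 10.25
tool_pos: [521.2, -274.9, 124.7]
orientation: [-180.0, 0.0, 153.7]
wrist_force: [-0.4, 0.2, 2.1]
finger_gap: 0.293
```

Emit:
{"api": "step_arm", "payload": {
  "plan": [1, 0, 0, 0.2, 0, 0, 0, 1, 0, 0, 0.1, 0, 0, 0, 1, 0, 0, 0, 0, 0, 0, 1, 0, 0, 0, 0, 0, 0]
}}

```text
t: 10.65
tool_pos: [521.2, -274.9, 121.4]
orientation: [-180.0, 0.0, 153.7]
wrist_force: [-0.4, 0.5, 3.0]
finger_gap: 0.294
```

Emit:
{"api": "step_arm", "payload": {
  "plan": [1, 0, 0, 0.15, 0, 0, 0, 1, 0, 0, 0.15, 0, 0, 0, 1, 0, 0, 0, 0, 0, 0, 1, 0, 0, 0, 0, 0, 0]
}}

```text
t: 11.05
tool_pos: [521.2, -274.9, 118.3]
orientation: [-180.0, 0.0, 153.7]
wrist_force: [-1.1, 0.8, 2.6]
finger_gap: 0.295
```

Emit:
{"api": "step_arm", "payload": {
  "plan": [1, 0, 0, 0.1, 0, 0, 0, 1, 0, 0, 0, 0, 0, 0, 1, 0, 0, 0, 0, 0, 0]
}}

```text
t: 11.35
tool_pos: [521.2, -274.9, 117.5]
orientation: [-180.0, 0.0, 153.7]
wrist_force: [-1.4, 0.6, 3.7]
finger_gap: 0.298
```

Emit:
{"api": "step_arm", "payload": {
  "plan": [1, 0, 0, 0.1, 0, 0, 0, 1, 0, 0, 0, 0, 0, 0, 1, 0, 0, 0, 0, 0, 0]
}}

```text
t: 11.65
tool_pos: [521.2, -274.9, 117.4]
orientation: [180.0, 0.0, 153.7]
wrist_force: [-1.8, 1.4, 8.2]
finger_gap: 0.298
```

Emit:
{"api": "step_arm", "payload": {
  "plan": [1, 0, 0, 0.1, 0, 0, 0, 1, 0, 0, 0, 0, 0, 0, 1, 0, 0, 0, 0, 0, 0]
}}

```text
t: 11.95
tool_pos: [521.3, -275.0, 117.3]
orientation: [180.0, 0.1, 153.7]
wrist_force: [-2.8, 2.7, 13.4]
finger_gap: 0.294
```

Emit:
{"api": "step_arm", "payload": {
  "plan": [1, 0, 0, 0, 0, 0, 0, 1, 0, 0, 0, 0, 0, 0, 1, 0, 0, 0, 0, 0, 0, 1, 0, 0, 0, 0, 0, 0, 1, 0, 0, 0, 0, 0, 0, 1, 0, 0, 0, 0, 0, 0, 1, 0, 0, 0, 0, 0, 0, 1, 0, 0, 0, 0, 0, 0, 1, 0, 0, 0, 0, 0, 0, 1, 0, 0, 0, 0, 0, 0, 1, 0, 0, 0, 0, 0, 0, 1, 0, 0, 0, 0, 0, 0]
}}

```text
t: 13.15
tool_pos: [521.3, -274.9, 117.3]
orientation: [180.0, 0.1, 153.7]
wrist_force: [-3.2, 2.0, 14.4]
finger_gap: 0.298
```

Emit:
{"api": "step_arm", "payload": {
  "plan": [1, 0, 0, 0, 0, 0, 0, 1, 0, 0, -0.3, 0, 0, 0, 1, 0, 0, -0.3, 0, 0, 0, 1, 0, 0, -0.5, 0, 0, 0, 1, 0, 0, -1, 0, 0, 0, 1, 0, 0, -1.5, 0, 0, 0, 1, 0, 0, -2, 0, 0, 0, 1, 0, 0, -3, 0, 0, 0, 1, 0, 0, -2, 0, 0, 0, 1, 0, 0, 0, 0, 0, 0]
}}

```text
t: 14.15
tool_pos: [522.7, -275.9, 224.2]
orientation: [-180.0, 0.4, 153.7]
wrist_force: [0.9, 0.2, -1.2]
finger_gap: 0.294
```

```bash
python3 s.py
python3 - <<'E'
from h import *
np.set_printoptions(precision=1,suppress=True)
ims=[]
for c in('top','side'):
    im,d=read_camera(c);ims.append(im)
    for l,z in(('tray_in',4),('tray',0),):
        for r in pinpoint(c,l)[:2]: print(c,l,round(r['p'],2),np.array(r['xy']),onz(c,r['xy'],z))
i=camera_info('side');M=np.linalg.inv(i['cam_to_world']);p=M@np.array([540,-285,210,1]);u,v=int(i['fx']*p[0]/p[2]+i['cx']),int(i['fy']*p[1]/p[2]+i['cy']);print(u,v)
c=ims[1][max(0,v-60):v+60,u-75:u+75];save('side2',cv2.resize(c,None,fx=5,fy=5,interpolation=cv2.INTER_CUBIC))
# tray corners from the top
r=silhouettes('top','tray') if 0 else None
read_camera('top');r=silhouettes('top','tray')[0];cnt=max(cv2.findContours(r['mask'].astype(np.uint8),0,2)[0],key=cv2.contourArea)
b=cv2.boxPoints(cv2.minAreaRect(cnt));print([onz('top',x,14)[:2] for x in b])
E
```

```text
14.15 [ 522.74 -275.94  224.23] [-179.98    0.38  153.65] [ 0.92  0.2  -1.23] [-0.03 -0.02 -0.03] 0.29390892216942405
top tray_in 0.58 [323.  183.8] [466.9 -22.7   4. ]
top tray 0.76 [321.1 187.9] [453.8 -16.9   0. ]
side tray_in 0.76 [332.1 220.7] [470.  -23.7   4. ]
side tray 0.66 [330.8 223.5] [463.  -29.1   0. ]
409 226
[array([ 559.1, -291.8]), array([ 560.3, -343.3]), array([ 530.9, -343.3]), array([ 529.8, -291.9])]
```

View pics/side2.png

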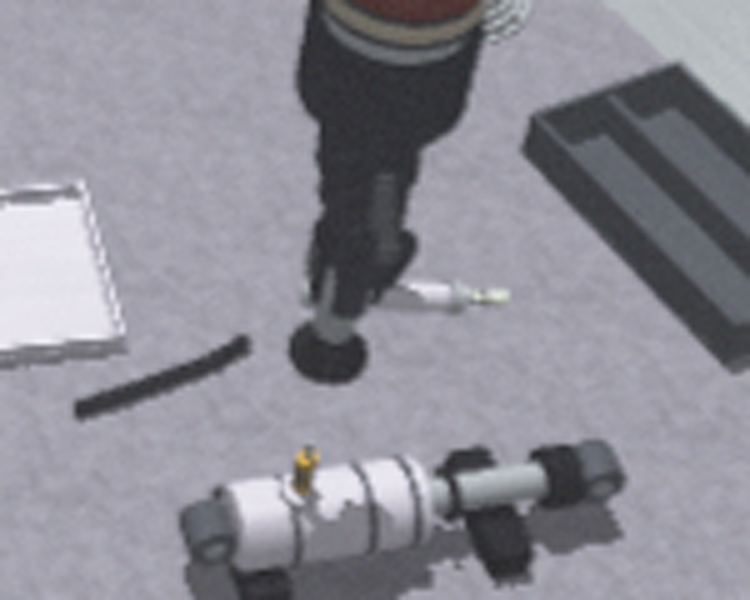

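The side crop shows the white rod head standing out past the barrel (crop 500,295) and the valve intact. Now to the tray.

Emit:
{"api": "step_arm", "payload": {
  "plan": [1, 1.05, 1.3, 0, 0, 0, 0, 1, 2.1, 2.5, 0, 0, 0, 0, 1, 2.1, 2.5, 0, 0, 0, 0, 1, 2.1, 2.5, 0, 0, 0, 0, 1, 2.1, 2.5, 0, 0, 0, 0, 1, 2.1, 2.5, 0, 0, 0, 0, 1, 2.1, 2.5, 0, 0, 0, 0, 1, 1.7, 2.1, 0, 0, 0, 0, 1, 1, 1.6, 0, 0, 0, 0, 1, 0, 0, 0, 0, 0, 0, 1, 0, 0, 0, 0, 0, 0]
}}

```text
t: 15.65
tool_pos: [463.5, -23.5, 221.2]
orientation: [-180.0, 0.0, 153.7]
wrist_force: [0.5, -0.7, -2.0]
finger_gap: 0.296
```

Emit:
{"api": "step_arm", "payload": {
  "plan": [1, 0, 0, 2, 0, 0, 0, 1, 0, 0, 3, 0, 0, 0, 1, 0, 0, 3, 0, 0, 0, 1, 0, 0, 3, 0, 0, 0, 1, 0, 0, 2, 0, 0, 0, 1, 0, 0, 1, 0, 0, 0, 1, 0, 0, 0, 0, 0, 0, 1, 0, 0, 0, 0, 0, 0]
}}

```text
t: 16.45
tool_pos: [464.2, -23.9, 81.9]
orientation: [180.0, 0.1, 153.6]
wrist_force: [-0.0, 0.1, -1.1]
finger_gap: 0.295
```

```bash
python3 s.py; python3 look.py w5
python3 - <<'E'
import numpy as np,cv2
z=np.load('w5.npz');d=z['d'];M=z['M'];fx,fy,cx,cy=z['k']
v,u=np.mgrid[:400,:640]
P=np.stack([(u-cx)/fx*d,(v-cy)/fy*d,d,np.ones_like(d)],-1)@M.T
m=(d>0)&(np.hypot(P[...,0]-464,P[...,1]+24)<50)&(P[...,2]<12)
print(m.sum(),np.percentile(P[m][:,2],[5,50,95]))
E
```

```text
16.45 [464.16 -23.89  81.88] [179.99   0.09 153.59] [-0.03  0.1  -1.15] [0.02 0.   0.01] 0.2953065227808901
16.45 [464.2 -23.9  81.9] [180.    0.1 153.6] [-0.   0.1 -1.1] 0.2953065227808901 [ -3.6  32.6   5.6 120.7  -6.6  26.9  70.6]
[[  0.4   0.9   0.2 401.2]
 [  0.9  -0.4  -0.1   5.5]
 [  0.    0.3  -1.  224.9]]
10701 [3.46352097 4.53839062 5.60147259]
```

View pics/w5.png

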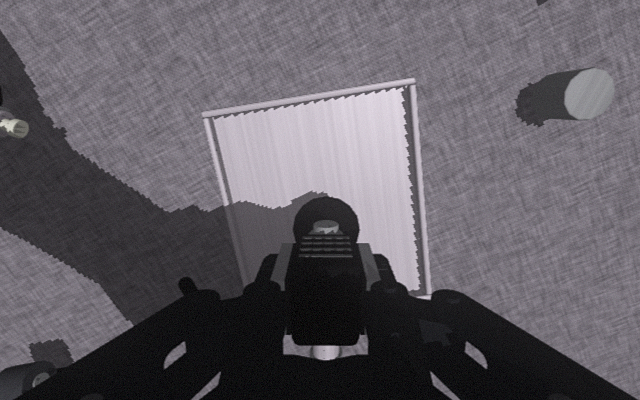

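The picture shows the bell (325,225) centred over the tray floor, with clear space around it.

Emit:
{"api": "step_arm", "payload": {
  "plan": [1, 0, 0, 1, 0, 0, 0, 1, 0, 0, 1, 0, 0, 0, 1, 0, 0, 0.5, 0, 0, 0, 1, 0, 0, 0, 0, 0, 0, 1, 0, 0, 0, 0, 0, 0]
}}

```text
t: 17.0
tool_pos: [463.3, -23.1, 56.1]
orientation: [-180.0, -0.0, 153.7]
wrist_force: [-0.6, -0.8, -3.0]
finger_gap: 0.293
```

Emit:
{"api": "step_arm", "payload": {
  "plan": [1, 0, 0, 0.2, 0, 0, 0, 1, 0, 0, 0, 0, 0, 0, 1, 0, 0, 0, 0, 0, 0]
}}

```text
t: 17.3
tool_pos: [463.4, -23.1, 54.4]
orientation: [180.0, 0.0, 153.7]
wrist_force: [0.7, -0.2, -2.1]
finger_gap: 0.295
```

Emit:
{"api": "step_arm", "payload": {
  "plan": [1, 0, 0, 0.1, 0, 0, 0, 1, 0, 0, 0, 0, 0, 0, 1, 0, 0, 0, 0, 0, 0]
}}

```text
t: 17.6
tool_pos: [463.6, -23.1, 53.5]
orientation: [180.0, 0.0, 153.7]
wrist_force: [0.1, -0.1, 0.3]
finger_gap: 0.293
```

Emit:
{"api": "step_arm", "payload": {
  "plan": [0.2, 0, 0, 0, 0, 0, 0, 0.1, 0, 0, 0, 0, 0, 0, 0, 0, 0, 0, 0, 0, 0, -0.3, 0, 0, 0, 0, 0, 0, -0.6, 0, 0, 0, 0, 0, 0, -1, 0, 0, 0, 0, 0, 0, -1, 0, 0, 0, 0, 0, 0, -1, 0, 0, 0, 0, 0, 0, -1, 0, 0, -1, 0, 0, 0, -1, 0, 0, -2, 0, 0, 0, -1, 0, 0, -3, 0, 0, 0, -1, 0, 0, -4, 0, 0, 0]
}}

```text
t: 18.8
tool_pos: [462.2, -23.0, 154.0]
orientation: [-179.9, -0.2, 153.7]
wrist_force: [1.1, -0.2, 0.2]
finger_gap: 1.004
```

Emit:
{"api": "step_arm", "payload": {
  "plan": [-1, 0, 0, -4, 0, 0, 0, -1, 2, 0, -3, 0, 0, 0, -1, 4, 0, 0, 0, 0, 0, -1, 2, 0, 0, 0, 0, 0, -1, 0, 0, 0, 0, 0, 0]
}}

```text
t: 19.3
tool_pos: [388.7, 13.5, 224.0]
orientation: [180.0, -0.1, 153.8]
wrist_force: [0.5, -0.4, 0.2]
finger_gap: 0.999
```

```bash
python3 look.py w6; python3 meas.py w6 464 -24 30 82 97;  python3 - <<'E'
import numpy as np,cv2
z=np.load('w6.npz');d=z['d'];M=z['M'];fx,fy,cx,cy=z['k']
v,u=np.mgrid[:400,:640]
P=np.stack([(u-cx)/fx*d,(v-cy)/fy*d,d,np.ones_like(d)],-1)@M.T
a=np.deg2rad(-26.3);r=P[...,:2]-[464,-23.5];s=r@[np.cos(a),np.sin(a)];t=r@[-np.sin(a),np.cos(a)]
m=(d>0)&(abs(t)<12)&(s>15)&(s<130)&(P[...,2]>35)&(P[...,2]<75)
for lo in range(16,110,4):
    k=m&(s>=lo)&(s<lo+4)
    if k.sum(): print(lo,k.sum(),t[k].min().round(1),t[k].max().round(1),P[k][:,2].max().round(1))
print('rod end',s[m].max())
im=z['im'][:,:,::-1];cv2.imwrite('pics/w6.png',im)
E
```

```text
19.3 [388.7  13.5 224. ] [180.   -0.1 153.8] [ 0.5 -0.4  0.2] 0.9992306291847426 [-11.6  13.1   8.  121.8  -2.6  45.4  61.8]
[[  0.4   0.9   0.2 326. ]
 [  0.9  -0.4  -0.1  42.5]
 [  0.    0.3  -1.  367.3]]
1012 [462.017    -23.385008] ((463.7126159667969, -24.019821166992188), (26.026453018188477, 34.239192962646484), 63.459774017333984) [444.33255  -42.097393] [483.24924   -6.439793] 89.23634826865072
36 19 -5.6 4.9 56.6
40 48 -6.7 6.0 56.6
44 40 -6.7 6.1 57.5
48 45 -6.7 6.1 57.7
52 75 -8.9 7.3 58.4
56 34 -8.9 7.2 57.5
60 6 -2.4 2.9 53.7
64 21 -3.5 1.9 53.8
68 19 -3.5 1.9 52.9
72 18 -3.5 2.0 52.6
76 41 -4.6 4.2 54.2
80 1 -0.2 -0.2 51.9
rod end 80.3659962264706
```

View pics/w6.png

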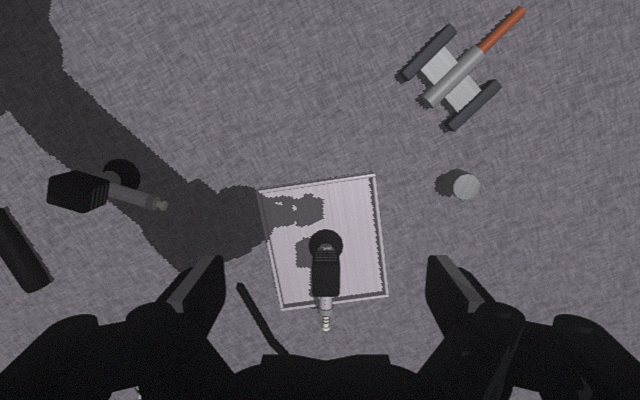

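The gauge stands upright in the tray: bell (325,243), rod head (326,325). The rod end is 80 mm from the gauge's axis, against 68 mm at the start, so it is about 12 mm out.

```bash
python3 -c "
from station import *
print(finish_job())"
```

```text
the job is handed in; nothing more can be done
None
```

The pressure check is done and handed in. The gauge stands in the tray with its rod out, and the arm is well clear, touching nothing.

- **Choice of gauge:** I took the one farthest from the base, about 590 mm out; the look-alike was about 345 mm out and stayed where it was.
- **Pressing:** I pressed it straight down onto the valve until the resistance rose hard, and held it there for just over 1.2 s. The tool was vertical to 0.1° and the wrist read about 14 N (about 16 N with the gauge's own weight), within the 8 to 20 N asked for. There was a side force of about 4 N while holding.
- **Placing:** I let go at about the centre of the tray.
- **Reading:** The last wrist picture puts the rod's end about 80 mm from the gauge's axis, against 68 mm at the start. That is about 12 mm out, within the expected 10 to 25 mm.
- **Time:** It took about 19 s of the 54 s allowed.

**Check that failed:** one outline detection of the tray picked up something else. I placed by the point measurements instead, and the later pictures agreed with them. I did not re-measure the bystanders one by one; those in view looked undisturbed.

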